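# Post a pocket book through the sprung flap of the returns box

### The arm

A 6-joint arm with a two-finger parallel gripper is mounted at the origin on the work surface. World frame = base frame: x ahead of the robot, y to its left, z up, the work surface at z = 0. Lengths are in m, angles in rad, forces in N, time in s.
With the tool pointing down it reaches from about 0.4 to 0.825 m from the base axis. Payload 7 kg.
Tool frame: the origin (TCP) lies on the mounting face of the last link; the fingertips stand 178 mm ahead of it and the grasp point (between the pads) lies 159 mm ahead of it; z points along the fingers, y is the direction in which the jaws open and shut (so a half turn about z gives the same grasp; the last joint's range is limited). The gripper opens to 88 mm and grips with 3 to 60 N. Pads are 19 mm wide; open, the fingers measure 130 mm over their backs; the gripper's body (78 mm by 193 mm) begins 47 mm behind the grasp point.
Start: joints at [1.541, 0.359, 0.012, 0, -1.224, -0.288], TCP at [0.211, 0.641, 0.405] pointing down, gripper open.
Joint ranges: [-3.07, 3.07], [-1.43, 2.12], [-1.02, 1.25], [-3.03, 1.67], [-3.05, -0], [-3.03, 3.03]. Speed limits (rad/s): [2.39, 2.39, 3.01, 3.14, 3.14, 3.14].

### API

Orientations are given as [roll, pitch, yaw] about the fixed x, y, z axes, in that order (R = Rz(yaw) Ry(pitch) Rx(roll)).
In Python, from station import * gives the robot as it stands.
- The arm moves only by the tool arm_command, never from a script. Its argument "targets" is a list of rows, each a list of 3 entries, a list of its own where there are three numbers: the turn, a rotation vector about the world's x, y, z in rad, then the shift along the world's x, y, z in mm, then the closure, from 0 (fully open) to 1 (shut). In form: [[[wx, wy, wz], [tx, ty, tz], fingers], ...]. A call has 1 to 8 rows; each row shifts and turns the commanded pose from where the row before left it; what a row does not reach is not made up. A row lasts 1/10 s, in which the tool goes at most 50 mm and 8.59 degrees, less where a joint would pass 70% of its speed; a pose out of reach is approached as far as the arm can. A call with a gripper value outside its range is refused whole. The fingers move at their own pace and stop on an object; "squeeze" is the grip in N (left out, the last holds). Time passes only in rows, so rows that do not move let the fingers close. It gives the time, the measured TCP pose, the force and the opening at its end, in the units of the state.
- get_state(): the state, without advancing time (a new reading comes with each control period).
- grab_frame(name): name is "scene" or "top"; returns (picture, depth): 384x512x3 uint8, red, green, blue; 384x512 float32, m along the optical axis (not along the pixel's ray), 0 where there is no reading.
- camera_params(name): a dict with "mtx" (3x3 intrinsics, pixels), "k1" (the pictures are not rectified: a ray, as slopes to the right and down, at radius r is drawn at 1 + k1 r^2 times it, then the intrinsics apply), "eye" and "orientation" of the camera in the world. Camera axes: x right, y down, z forward; pixel columns grow to the right and rows downward; lengths in m; the calibration is good to about 2 mm. A picture is of the moment at which its call begins. camera_params takes no time and is no camera call.
- job_done(): hands the job in, once; it reports no verdict.
The state is a dict: "t": time; "q": joint angles; "qd": joint speeds; "joint_efforts": joint torques, N m; "eef_pos": TCP position; "ee_rot": TCP orientation; "force": force on the tool from outside, world axes, zero at the start; "moment": the same for the moment, N m; "width": finger opening in m.
Only numpy, scipy, OpenCV 4.12 (cv2) and the standard library are available. Lean on these libraries where they do the work, as an engineer would, in place of code of your own. Each camera call takes 0.05 s, during which the arm holds its last target.

### The job

Return the pocket book that lies on the ledge of the grey returns box: with one finger push the box's self-closing flap down, and while that finger keeps it open push the book off the ledge with the other finger so that it drops inside the box; then let the flap close again. Only push the book, never pick it up or lift it, do not slide it onto the flap while the flap is shut, and leave the other things where they are.

Things in the scene. Friction and masses are not known exactly. Their poses are not given: they have to be found in the camera images.
- returns_box: Grey steel book-returns box, 290 long (its x) x 280 wide x 160 mm high, fixed. Origin: on the table (z = 0) below the middle of the ledge's far edge, where the hole in its lid begins. x: the way the book is to be pushed, away from the robot; z up. Lid top 160 mm up, x -140 to 150, y -140 to 140 mm. Inside hollow, also below the ledge, to a floor 4 mm up.
- ledge_edge (a point): Middle of the ledge's far edge on the lid's top face (box 0, 0, 160 mm), axes as the box. The ledge is the lid from box x -140 to 0; two guide strips 6 mm high stand on it, inner faces at y = +-43 mm. Beyond the edge the hole in the lid (6 mm sheet), filled by the flap, spans box x 0 to 112, y -52 to 52 mm.
- slot_mouth (a point): Front end of the finger slot in the ledge (box -140, 0, 160 mm). The slot, 44 mm wide (y -22 to 22), runs from here, open at the front, along the ledge to the hole, and is clear down to 70 mm above the table: a finger behind the book may hang below the ledge's top face and move along it.
- flap (a joint): Flap hinge, rad: 0 shut (flush with the lid), grows as the flap is pushed down into the box, stop at 1.2. Hinge line along the box's y at box x = 112, 160 mm up (far end of the hole), so the near edge drops. A spring shuts it: 2 N on the near edge starts to open it, about 7 N is needed 50 mm from the hinge at 0.7 rad. The book's weight does not open it.
- flap_edge (a point): The flap: bare aluminium plate, 110 mm long, 98 mm wide, 4 mm thick. This point is the middle of its free (near) edge, on the upper face; its x axis points along the plate to the hinge, 110 mm away, its z is the plate's upward normal.
- pocket_book: Small brown pocket book lying flat across the slot, between the guides: 46 long along the box's x, 76 wide, 14 mm thick, 40 to 85 g. Origin: centre of its underside (160 mm up at the start). Its front edge starts 12 to 37 mm short of the hole. Pushed on with the flap held down, it tips over the ledge's far edge and drops in once its centre is past that edge.
- label_roll: Bystander: white paper roll of labels, ring 54 mm across, 22 mm high, on the lid at the +y side; origin at the centre of its underside.
- ink_pad: Bystander: dark flat ink-pad tin, 70 x 46 x 15 mm, on the lid at the -y side; origin at the centre of its underside.
- wooden_stamp: Bystander: wooden hand stamp, 34 mm across, 86 mm high, on the table beside the box (-y side); origin at the centre of its underside.
- mug: Bystander: white mug, 76 mm across, 90 mm high, on the table to the left; origin at the centre of its underside.
- book_pair: Bystander: two books lying on each other, 140 x 200 x 42 mm, on the table to the right; origin at the centre of their underside.
- stapler: Bystander: grey stapler, 140 x 36 x 56 mm, on the table at the left; origin at the centre of its underside.
There are look-alikes about, which are no part of the job. What is shaped like the pocket_book but pink or yellow is not meant.

How it is judged:
On the way, in this order (a step that is already met when the one before it is completed fails the run):
1. a finger has pushed the flap open while the book still lies on the ledge (value of joint flap above 0.25 rad and contact force between the fingers and flap above 0.3 N and z of pocket_book in the frame of returns_box above 0.152 m and x of pocket_book in the frame of returns_box below 0.02 m), for 0.1 s.
2. the book has dropped below the lid while a finger holds the flap open (value of joint flap above 0.2 rad and contact force between the fingers and flap above 0.2 N and z of pocket_book in the frame of returns_box below 0.11 m), for 0.06 s.
At the end, for the whole second after the job is handed in: The pocket book lies at rest inside the returns box, its centre at least 60 mm below the lid, and the flap is shut (within 0.08 rad) (z of pocket_book in the frame of returns_box below 0.1 m and x of pocket_book in the frame of returns_box between -0.135 and 0.145 m and y of pocket_book in the frame of returns_box between -0.135 and 0.135 m and linear speed of pocket_book below 0.02 m/s and value of joint flap below 0.08 rad); the robot touches nothing.
It fails at once if the book is lifted (more than 15 mm off the ledge) (z of pocket_book in the frame of returns_box above 0.175 m).
It fails at once if the book is pushed onto the shut flap (its centre more than 12 mm past the ledge's edge at lid height, flap open less than 0.12 rad) (x of pocket_book in the frame of returns_box above 0.012 m and z of pocket_book in the frame of returns_box above 0.148 m and value of joint flap below 0.12 rad).
It fails at once if another thing is shifted by more than 30 mm (distance of any of label_roll, ink_pad, wooden_stamp, mug, book_pair, stapler from where it was at the start of the episode above 0.03 m).
It also fails if it takes over 38 s, if anything falls off the work surface, if the arm or the gripper's body presses on something with over 40 N, if the wrist force passes 120 N, or if a joint passes its speed limit or range.

## Working session

There is one attempt and no reset: what is moved stays moved. The work goes in short steps, Python scripts to look and compute and a tool call to move; the robot and the scene stay as the last step left them, time stands still between calls to the robot, and variables do not carry over. Pictures are saved under pics/ and viewed, and the job is handed in when it is done.

Besides the shell and the picture viewer there is one more tool, called after ">>>" by a JSON object that holds its "method" and its "body". arm_command: Moves the arm, as the interface text tells. Its arguments: {"type":"object","properties":{"targets":{"type":"array"},"squeeze":{"type":"number"}},"required":["targets"]}

```bash
mkdir -p pics; ls; python3 - <<'E'
from station import *
import cv2,numpy as np
s=get_state();print({k:np.round(v,3) for k,v in s.items()})
for n in("scene","top"):
    p,d=grab_frame(n);cv2.imwrite(f"pics/{n}0.png",p[:,:,::-1]);np.save(f"{n}0.npy",d)
    print(camera_params(n))
E
```

```text
pics
{'t': np.float64(0.0), 'q': array([ 1.541,  0.359,  0.011, -0.   , -1.224, -0.288]), 'qd': array([ 0.   , -0.001,  0.001, -0.001,  0.001, -0.   ]), 'joint_efforts': array([-1.0000e-03, -5.8271e+01,  2.9306e+01,  6.9970e+00,  7.0000e-03,
       -0.0000e+00]), 'eef_pos': array([0.211, 0.641, 0.404]), 'ee_rot': array([ 3.14 , -0.   , -0.318]), 'force': array([-0.108, -0.517,  0.327]), 'moment': array([-0.052, -0.007, -0.027]), 'width': np.float64(0.088)}
{'mtx': array([[366.69851577,   0.        , 253.80093369],
       [  0.        , 366.69851577, 188.09404375],
       [  0.        ,   0.        ,   1.        ]]), 'k1': -0.028452601768973122, 'eye': array([ 1.22867427, -0.69162175,  0.80930902]), 'orientation': array([-2.20268502, -0.01101704,  0.81583415])}
{'mtx': array([[485.53844153,   0.        , 250.51767631],
       [  0.        , 485.53844153, 191.66876495],
       [  0.        ,   0.        ,   1.        ]]), 'k1': -0.09465647523011773, 'eye': array([ 0.25195534, -0.02508304,  1.98224486]), 'orientation': array([-2.99887562e+00,  1.67380714e-03, -1.54645820e+00])}
```

View pics/scene0.png

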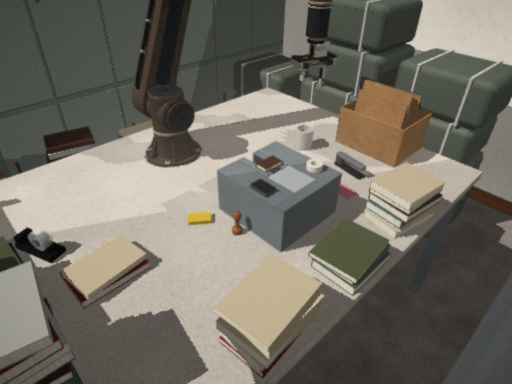

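View pics/top0.png

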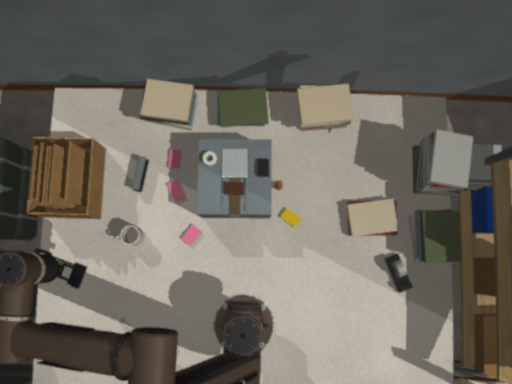

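Candidates for the book in the top view are brown (233,187) on the box ledge, pink (174,158), (176,189) and (192,235), and yellow (291,217). Only the brown one fits the description, so I'll check it in a crop and measure.

```bash
cat > h.py <<'E'
import numpy as np,cv2
from scipy.spatial.transform import Rotation as R
from station import *
def cam(n):
    c=camera_params(n);return c['mtx'],np.array([c['k1'],0,0,0,0.]),np.array(c['eye']),R.from_euler('xyz',c['orientation']).as_matrix()
# k1 r^2 with r=slope radius -> same as opencv k1
def cloud(n,d):
    K,D,e,Rm=cam(n);v,u=np.mgrid[:d.shape[0],:d.shape[1]]
    p=cv2.undistortPoints(np.stack([u,v],-1).reshape(-1,1,2).astype(float),K,D)[:,0]
    c=np.c_[p,np.ones(len(p))]*d.reshape(-1,1)
    return (c@Rm.T+e).reshape(*d.shape,3)
def rayz(n,uv,z):
    K,D,e,Rm=cam(n);p=cv2.undistortPoints(np.array(uv,float).reshape(-1,1,2),K,D)[:,0]
    w=np.c_[p,np.ones(len(p))]@Rm.T
    return e+w*((z-e[2])/w[:,2])[:,None]
def proj(n,P):
    K,D,e,Rm=cam(n);c=(np.array(P)-e)@Rm
    return cv2.projectPoints(c,np.zeros(3),np.zeros(3),K,D)[0][:,0]
E
python3 - <<'E'
from h import *
im=cv2.imread('pics/top0.png');cv2.imwrite('pics/topc0.png',cv2.resize(im[125:230,180:300],None,fx=5,fy=5,interpolation=cv2.INTER_CUBIC))
im=cv2.imread('pics/scene0.png');cv2.imwrite('pics/scc0.png',cv2.resize(im[130:260,200:360],None,fx=4.5,fy=4.5,interpolation=cv2.INTER_CUBIC))
C=cloud('top',np.load('top0.npy'))
for u,v in[(233,187),(235,160),(205,180),(262,150),(230,205),(150,220)]:print(u,v,C[v,u].round(3))
m=(abs(C[...,2]-.16)<.012).astype(np.uint8);m[:,:180]=0;m[:,300:]=0;m[:110]=0;m[240:]=0
pts=C[m>0][:,:2].astype(np.float32);print(len(pts),cv2.minAreaRect(pts))
E
```

```text
233 187 [0.527 0.05  0.181]
235 160 [0.634 0.047 0.163]
205 180 [0.555 0.159 0.158]
262 150 [ 0.676 -0.056  0.163]
230 205 [0.479 0.068 0.004]
150 220 [0.409 0.395 0.002]
4727 ((0.6311005353927612, 0.08675789833068848), (0.40983858704566956, 0.35667601227760315), 1.1206107139587402)
```

View pics/topc0.png

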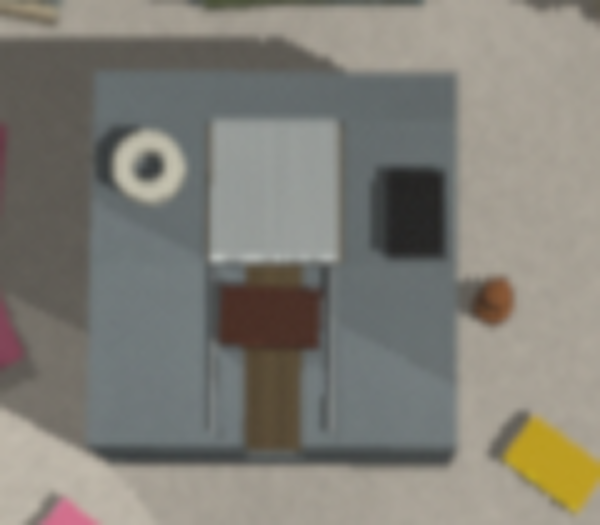

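View pics/scc0.png

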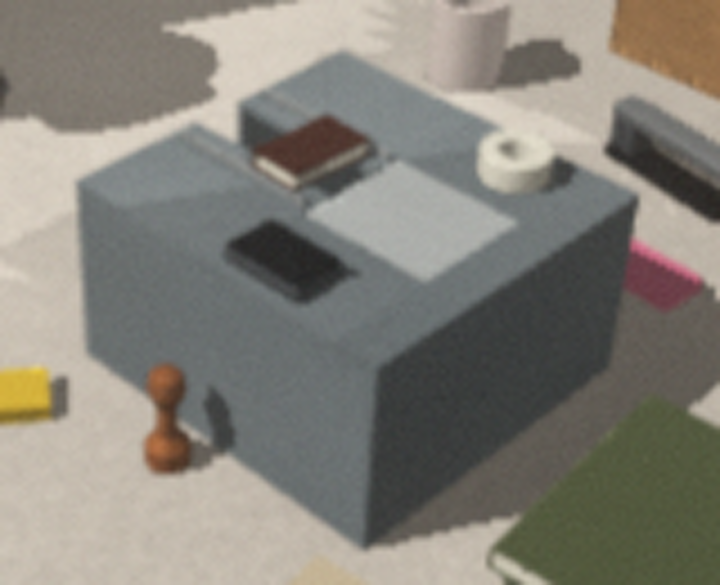

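Top crop: the brown book is at about crop (220..319, 284..348), the flap at (210..338, 119..262) and the slot runs at the bottom. The choice is confirmed. Next I'll fit the box pose.

```bash
cat > fit.py <<'E'
from h import *
from scipy.optimize import least_squares
f=lambda a:np.array([180,125])+(np.array(a)+.5)/5-.5
px=f([(96,71),(457,72),(456,449),(88,445),(211,119),(338,119),(338,262),(210,262)])
P=np.array([(.15,.14),(.15,-.14),(-.14,-.14),(-.14,.14),(.112,.049),(.112,-.049),(.002,-.049),(.002,.049)])
W=rayz('top',px,.16)
def T(p):
    c,s=np.cos(p[2]),np.sin(p[2]);return P@np.array([[c,s],[-s,c]])+p[:2]
r=least_squares(lambda p:(T(p)-W[:,:2]).ravel(),[.55,.05,0],loss='soft_l1',f_scale=.003)
print(r.x,(T(r.x)-W[:,:2]).round(4))
x,y,a=r.x;Rb=np.array([[np.cos(a),np.sin(a)],[-np.sin(a),np.cos(a)]])
B=rayz('top',f([(220,284),(319,286),(319,348),(219,346)]),.174)[:,:2]
print('book box',((B-[x,y])@Rb.T).round(4))
# scene check
S=np.array([200,130])+(np.array([(344,51),(637,200),(377,370),(78,185),(395,160),(517,222),(430,280),(307,212)])+.5)/4.5-.5
SW=rayz('scene',S,.16)[:,:2];print('scene lid/flap in box',((SW-[x,y])@Rb.T).round(4))
S=np.array([200,130])+(np.array([(327,116),(374,146),(296,184),(252,156)])+.5)/4.5-.5
SW=rayz('scene',S,.174)[:,:2];print('scene book in box',((SW-[x,y])@Rb.T).round(4))
C=cloud('top',np.load('top0.npy'))
for n,uv in dict(flap=(235,163),book=(234,188),lid=(205,190),lid2=(262,185),roll=(205,157)).items():print(n,np.median(C[uv[1]-2:uv[1]+3,uv[0]-2:uv[0]+3].reshape(-1,3),0).round(4))
E
python3 fit.py
```

```text
[0.56744944 0.0472912  0.01834856] [[-0.0002  0.001 ]
 [-0.0007 -0.0003]
 [ 0.001  -0.0011]
 [-0.0003  0.0013]
 [-0.0005 -0.0005]
 [-0.001  -0.0008]
 [ 0.0006 -0.    ]
 [ 0.0011  0.0005]]
book box [[-0.0184  0.0399]
 [-0.0195 -0.0349]
 [-0.0667 -0.0353]
 [-0.0656  0.04  ]]
scene lid/flap in box [[-0.1346  0.1359]
 [ 0.1549  0.1287]
 [ 0.1533 -0.1443]
 [-0.1307 -0.1461]
 [ 0.0024  0.043 ]
 [ 0.1133  0.0449]
 [ 0.1155 -0.0502]
 [ 0.0048 -0.0521]]
scene book in box [[-0.0587  0.0346]
 [-0.0066  0.0289]
 [-0.0106 -0.0478]
 [-0.0575 -0.0447]]
flap [0.6221 0.0463 0.1628]
book [0.5235 0.0466 0.1759]
lid [0.5161 0.1571 0.1607]
lid2 [ 0.5401 -0.0586  0.1618]
roll [0.6408 0.1597 0.1834]
```

Box: about (0.568, 0.046), yaw 0.018, and the lid height checks out at 0.161. The scene view agrees within about 4 mm. The book spans box x −66..−19 mm (47 long, 75 wide, as expected). Plan: point the tool down with the jaws along box x, one finger behind the book in the slot and the other over the flap. First I'll move above that spot.

>>> {"method": "arm_command", "body": {"targets": [[[0,0,-0.077],[20,-37,4],0],[[0,0,-0.077],[20,-37,4],0],[[0,0,-0.077],[20,-37,4],0],[[0,0,-0.077],[20,-37,4],0],[[0,0,-0.077],[20,-37,0],0],[[0,0,-0.077],[20,-37,0],0],[[0,0,-0.077],[20,-37,0],0],[[0,0,-0.077],[20,-37,0],0]]}}

```text
t: 0.9
eef_pos: [0.3713, 0.3434, 0.4205]
ee_rot: [3.141, 0.0, -0.937]
force: [1.9, 1.1, -0.2]
width: 0.088
```

>>> {"method": "arm_command", "body": {"targets": [[[0,0,-0.077],[20,-37,0],0],[[0,0,-0.077],[20,-37,0],0],[[0,0,-0.077],[20,-37,0],0],[[0,0,-0.077],[20,-37,0],0],[[0,0,-0.077],[20,-37,0],0],[[0,0,-0.077],[20,-37,0],0],[[0,0,-0.077],[20,-37,0],0],[[0,0,-0.077],[20,-37,0],0]]}}

```text
t: 1.7
eef_pos: [0.5313, 0.0475, 0.4206]
ee_rot: [3.141, 0.0, -1.553]
force: [-0.3, 0.6, 0.6]
width: 0.0876
```

```bash
cat > look.py <<'E'
import sys
from h import *
t=sys.argv[1]
for n in("scene","top"):
    p,d=grab_frame(n);p=p[:,:,::-1];np.save(f"{n}{t}.npy",d)
    c=p[90:260,200:360] if n=='scene' else p[125:230,180:300]
    s=3.5 if n=='scene' else 5
    cv2.imwrite(f"pics/{n}{t}.png",cv2.resize(c,None,fx=s,fy=s,interpolation=cv2.INTER_CUBIC))
s=get_state();print({k:np.round(v,4).tolist() for k,v in s.items() if k not in('joint_efforts','qd')})
b=np.array([.568,.046]);a=.018;c,q=np.cos(a),np.sin(a);d=s['eef_pos'][:2]-b;print('tcp in box',c*d[0]+q*d[1],-q*d[0]+c*d[1],'tip z',s['eef_pos'][2]-.178)
E
python3 look.py 1
```

```text
{'t': 1.8, 'q': [0.453, 0.1169, -0.2737, 0.0005, -1.1818, -0.439], 'eef_pos': [0.5322, 0.0457, 0.4199], 'ee_rot': [3.1403, -0.0011, -1.5566], 'force': [-0.5277, 0.6001, -0.682], 'moment': [0.1076, 0.0072, -0.0345], 'width': 0.0876}
tcp in box -0.0357507256592044 0.0003060144386374525 tip z 0.2419228089562842
```

View pics/scene1.png

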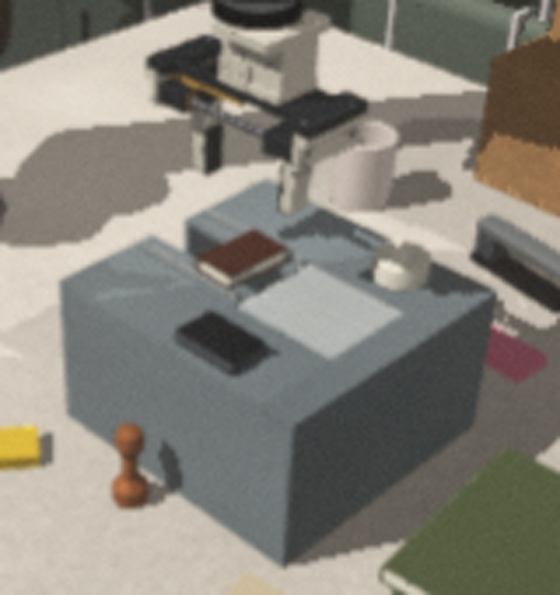

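View pics/top1.png

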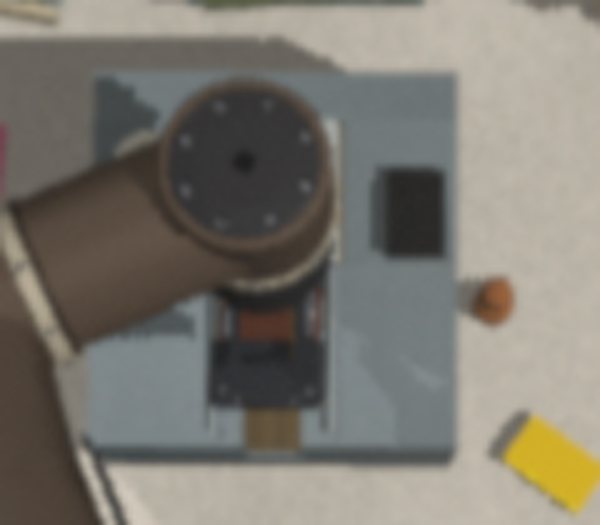

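Scene view: the fingers are above the box, with the front fingertip at crop (290,210), the book undisturbed and the bystanders in place. I'll check the scene calibration against the known fingertips.

```bash
python3 - <<'E'
from h import *
s=get_state();p=s['eef_pos'];M=R.from_euler('xyz',s['ee_rot']).as_matrix()
for sg in(1,-1):
  L=[p+M@np.array([x,sg*y,.178]) for y in(.044,.065) for x in(-.0095,.0095)]
  print(sg,np.array(L).round(3)[[0,2]].tolist(),((proj('scene',L)-[200,90]+.5)*3.5).round(0).tolist())
E
python3 - <<'E'
import cv2
im=cv2.imread('pics/scene1.png');cv2.imwrite('pics/sc1z.png',cv2.resize(im[90:230,160:350],None,fx=4,fy=4))
E
```

```text
1 [[0.488, 0.054, 0.242], [0.467, 0.054, 0.242]] [[222.0, 169.0], [207.0, 176.0], [206.0, 161.0], [191.0, 168.0]]
-1 [[0.576, 0.056, 0.242], [0.597, 0.056, 0.242]] [[293.0, 204.0], [278.0, 211.0], [310.0, 213.0], [296.0, 220.0]]
```

View pics/sc1z.png

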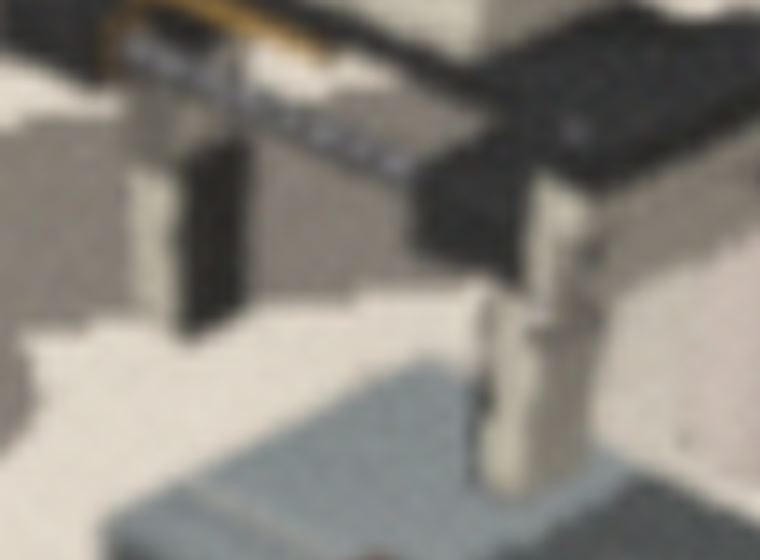

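The fingertips project within about 1 px of the predictions, and the tips are about 13 mm thick. Now I'll shift forward 5 mm and descend onto the flap, with the rear finger going into the slot.

>>> {"method": "arm_command", "body": {"targets": [[[0,0,0],[5,0,-30],0],[[0,0,0],[0,0,-25],0],[[0,0,0],[0,0,-15],0],[[0,0,0],[0,0,-10],0],[[0,0,0],[0,0,-5],0],[[0,0,0],[0,0,-5],0],[[0,0,0],[0,0,-5],0],[[0,0,0],[0,0,0],0]]}}

```text
t: 2.6
eef_pos: [0.5362, 0.0493, 0.3258]
ee_rot: [-3.141, 0.0, -1.55]
force: [-0.9, -0.5, 2.1]
width: 0.0871
```

```bash
python3 look.py 2
```

```text
{'t': 2.7, 'q': [0.456, 0.2016, -0.3993, 0.0002, -0.9689, -0.4349], 'eef_pos': [0.5362, 0.0493, 0.3262], 'ee_rot': [-3.1405, 0.0003, -1.5496], 'force': [-0.8586, -0.2492, 2.6923], 'moment': [-0.0601, 0.0471, -0.0171], 'width': 0.0878}
tcp in box -0.031778993997614684 0.003885410624310932 tip z 0.1482263133381424
```

View pics/scene2.png

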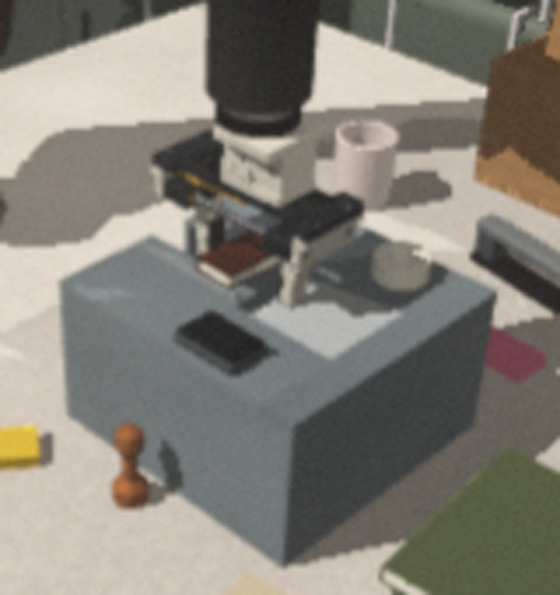

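The front finger is pressing the flap (about 2.5 N) and the rear finger is in the slot behind the book. The book hasn't moved. I'll go on down to about 35 mm below the lid.

>>> {"method": "arm_command", "body": {"targets": [[[0,0,0],[0,-3,-6],0],[[0,0,0],[0,0,-6],0],[[0,0,0],[0,0,-6],0],[[0,0,0],[0,0,-5],0],[[0,0,0],[0,0,0],0],[[0,0,0],[0,0,0],0]]}}

```text
t: 3.3
eef_pos: [0.5355, 0.0461, 0.3022]
ee_rot: [3.14, -0.0, -1.55]
force: [-1.1, 1.0, 2.2]
width: 0.0873
```

```bash
python3 look.py 3
```

```text
{'t': 3.4, 'q': [0.4506, 0.2263, -0.4295, -0.0004, -0.9165, -0.4295], 'eef_pos': [0.5355, 0.046, 0.3024], 'ee_rot': [3.1401, -0.0003, -1.55], 'force': [-1.1384, 0.6139, 2.3117], 'moment': [0.1945, 0.5448, 0.0388], 'width': 0.0877}
tcp in box -0.032522605224103586 0.0006276735463230486 tip z 0.12438827674667491
```

View pics/scene3.png

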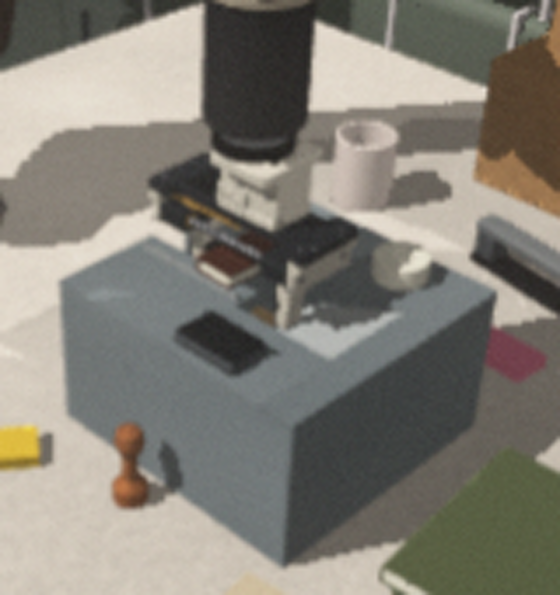

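The flap is open (the floor shows at crop (262,313)) and the book still lies on the ledge. Now I'll push forward.

>>> {"method": "arm_command", "body": {"targets": [[[0,0,0],[5,0,0],0],[[0,0,0],[6,0,0],0],[[0,0,0],[6,0,0],0],[[0,0,0],[6,1,0],0],[[0,0,0],[6,0,0],0],[[0,0,0],[6,0,0],0],[[0,0,0],[6,0,0],0],[[0,0,0],[0,0,0],0]]}}

```text
t: 4.2
eef_pos: [0.5774, 0.0471, 0.3022]
ee_rot: [3.14, -0.0, -1.55]
force: [-4.8, 0.3, 3.1]
width: 0.0879
```

```bash
python3 look.py 4
```

```text
{'t': 4.3, 'q': [0.419, 0.2894, -0.3403, 0.0001, -0.9417, -0.3983], 'eef_pos': [0.577, 0.047, 0.3025], 'ee_rot': [3.1411, -0.0003, -1.5501], 'force': [-5.1773, -0.6664, 3.3928], 'moment': [-0.2098, 1.6115, -0.0518], 'width': 0.0872}
tcp in box 0.009053258636670355 0.0008655361335827504 tip z 0.12446297446774118
```

View pics/scene4.png

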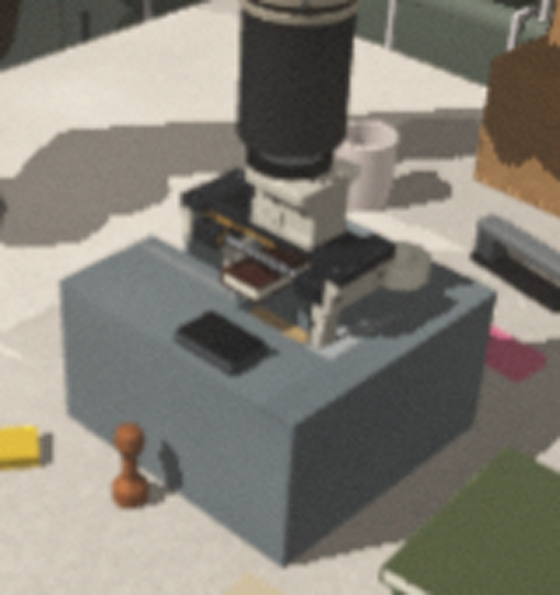

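The book is moving with the rear finger (centre about −12 mm) and the flap stays held. I'll push on past the edge, slowly.

>>> {"method": "arm_command", "body": {"targets": [[[0,0,0],[4,0,0],0],[[0,0,0],[4,0,0],0],[[0,0,0],[4,0,0],0],[[0,0,0],[3,0,0],0],[[0,0,0],[0,0,0],0],[[0,0,0],[0,0,0],0]]}}

```text
t: 4.9
eef_pos: [0.5908, 0.0469, 0.3019]
ee_rot: [3.138, -0.0, -1.55]
force: [-8.3, 0.2, 2.1]
width: 0.0875
```

```bash
python3 look.py 5
```

```text
{'t': 5.0, 'q': [0.4086, 0.3113, -0.309, -0.001, -0.9537, -0.3874], 'eef_pos': [0.5907, 0.0469, 0.3019], 'ee_rot': [3.1383, -0.0005, -1.5502], 'force': [-8.1249, -0.5418, 1.6135], 'moment': [0.0615, 2.9096, 0.0089], 'width': 0.0877}
tcp in box 0.022723951008598496 0.0005030384597195808 tip z 0.1239108798874588
```

View pics/scene5.png

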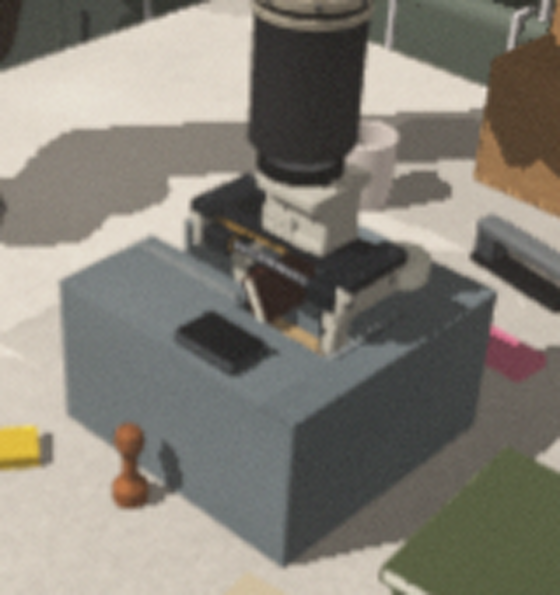

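The book has tipped steeply over the edge (crop (270,290)). I'll hold briefly to let it drop.

>>> {"method": "arm_command", "body": {"targets": [[[0,0,0],[0,0,0],0],[[0,0,0],[0,0,0],0],[[0,0,0],[0,0,0],0]]}}

```text
t: 5.3
eef_pos: [0.5908, 0.047, 0.3021]
ee_rot: [3.139, -0.0, -1.55]
force: [-8.4, -0.5, 2.5]
width: 0.0875
```

```bash
python3 look.py 6
```

```text
{'t': 5.4, 'q': [0.4086, 0.3111, -0.3089, -0.0009, -0.9535, -0.3874], 'eef_pos': [0.5908, 0.0469, 0.3021], 'ee_rot': [3.1388, -0.0004, -1.5501], 'force': [-7.1569, -0.4104, 1.5615], 'moment': [0.0638, 2.7893, 0.0324], 'width': 0.0875}
tcp in box 0.022840447784485563 0.0005377956559245425 tip z 0.12409836445834954
```

View pics/scene6.png

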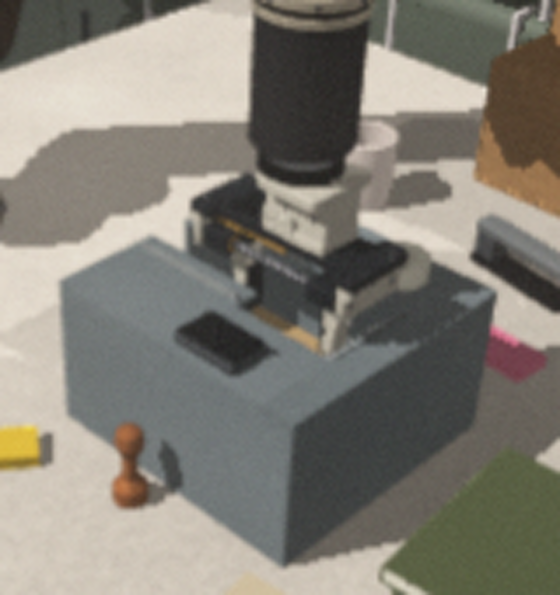

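The book has gone from view into the hole while the flap is held. I'll zoom in to check it isn't resting on the flap.

```bash
python3 - <<'E'
import cv2,numpy as np
im=cv2.imread('pics/scene6.png')[220:370,210:380];im=cv2.convertScaleAbs(im,alpha=2,beta=10)
t=cv2.imread('pics/top6.png');t=cv2.convertScaleAbs(t,alpha=1.7)
cv2.imwrite('pics/z6.png',cv2.resize(im,None,fx=4.4,fy=4));cv2.imwrite('pics/t6.png',t)
E
```

```text
(no output)
```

View pics/z6.png

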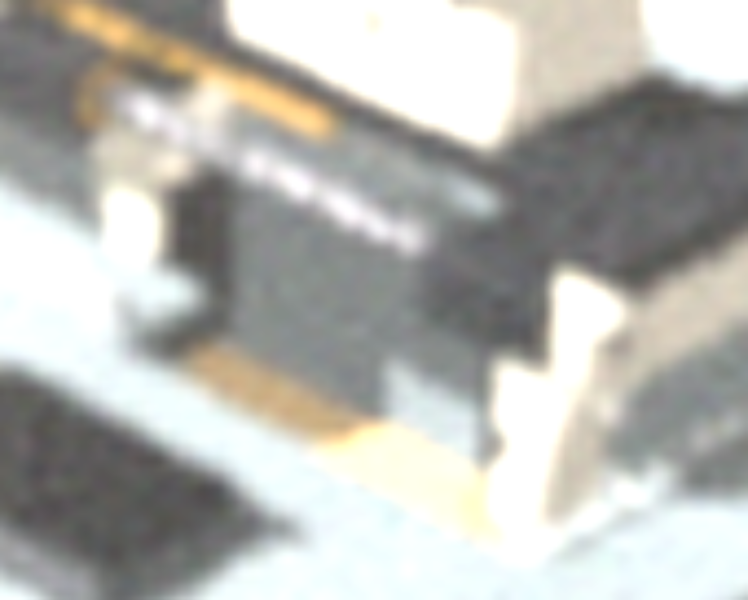

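View pics/t6.png

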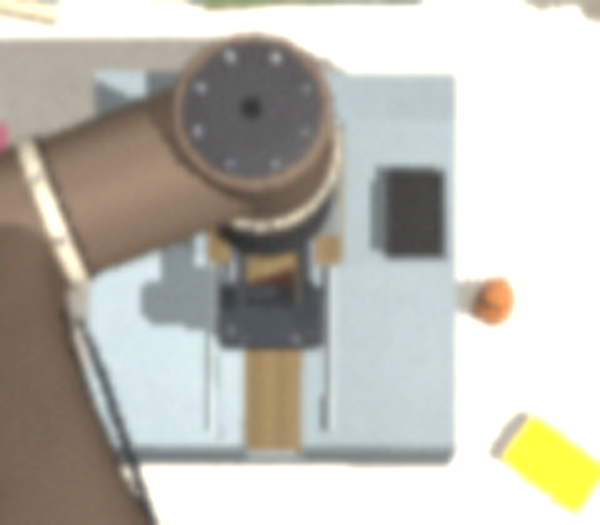

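```bash
python3 - <<'E'
from h import *
C=cloud('top',np.load('top6.npy'))
for y in range(255,300,5):print(y,[(round(C[125+y//5,180+x//5,2],3)) for x in range(215,345,5)])
E
```

```text
255 [np.float64(-0.0), np.float64(0.003), np.float64(0.012), np.float64(0.204), np.float64(0.225), np.float64(0.23), np.float64(0.002), np.float64(0.008), np.float64(0.022), np.float64(-0.002), np.float64(0.006), np.float64(0.009), np.float64(0.009), np.float64(0.002), np.float64(0.006), np.float64(0.007), np.float64(0.224), np.float64(0.238), np.float64(0.214), np.float64(0.202), np.float64(0.002), np.float64(0.009), np.float64(0.007), np.float64(0.008), np.float64(0.002), np.float64(0.164)]
260 [np.float64(0.012), np.float64(-0.003), np.float64(0.009), np.float64(0.209), np.float64(0.227), np.float64(0.237), np.float64(-0.0), np.float64(0.001), np.float64(-0.002), np.float64(0.01), np.float64(0.008), np.float64(0.006), np.float64(0.009), np.float64(0.004), np.float64(0.008), np.float64(0.005), np.float64(0.231), np.float64(0.241), np.float64(0.218), np.float64(0.217), np.float64(0.004), np.float64(0.006), np.float64(0.005), np.float64(0.006), np.float64(0.003), np.float64(0.151)]
265 [np.float64(0.157), np.float64(0.161), np.float64(0.163), np.float64(0.215), np.float64(0.232), np.
[... 2675 characters left out ...]
oat64(0.216), np.float64(0.242), np.float64(0.228), np.float64(0.222), np.float64(0.214), np.float64(0.213), np.float64(0.207), np.float64(0.17), np.float64(0.179), np.float64(0.157), np.float64(0.164)]
295 [np.float64(0.166), np.float64(0.217), np.float64(0.212), np.float64(0.218), np.float64(0.233), np.float64(0.241), np.float64(0.213), np.float64(0.208), np.float64(0.206), np.float64(0.218), np.float64(0.223), np.float64(0.213), np.float64(0.217), np.float64(0.221), np.float64(0.211), np.float64(0.216), np.float64(0.24), np.float64(0.235), np.float64(0.211), np.float64(0.217), np.float64(0.217), np.float64(0.211), np.float64(0.161), np.float64(0.171), np.float64(0.169), np.float64(0.163)]
```

The book lies flat on the box floor (its top at z≈0.02). Now I'll back off and rise so the flap closes.

>>> {"method": "arm_command", "body": {"targets": [[[0,0,0],[-8,0,0],0],[[0,0,0],[-10,0,2],0],[[0,0,0],[-10,0,6],0],[[0,0,0],[-5,0,8],0],[[0,0,0],[0,0,10],0],[[0,0,0],[0,0,15],0],[[0,0,0],[0,0,25],0],[[0,0,0],[0,0,35],0]]}}

```text
t: 6.2
eef_pos: [0.5586, 0.0471, 0.4033]
ee_rot: [3.138, -0.001, -1.55]
force: [0.1, 0.5, 0.3]
width: 0.0874
```

>>> {"method": "arm_command", "body": {"targets": [[[0,0,0],[-20,0,30],0],[[0,0,0],[-40,0,10],0],[[0,0,0],[-40,0,0],0],[[0,0,0],[0,0,0],0],[[0,0,0],[0,0,0],0],[[0,0,0],[0,0,0],0]]}}

```text
t: 6.8
eef_pos: [0.4595, 0.0474, 0.4438]
ee_rot: [-3.141, 0.0, -1.55]
force: [0.3, -0.1, 0.1]
width: 0.0877
```

```bash
python3 look.py 7; python3 - <<'E'
from h import *
C=cloud('top',np.load('top7.npy'))
for y in(125,150,200,250,258):print(y,[float(round(C[125+y//5,180+x//5,2],3)) for x in range(220,335,20)])
E
```

```text
{'t': 6.9, 'q': [0.5306, -0.0259, -0.3712, 0.0, -1.2264, -0.5099], 'eef_pos': [0.4597, 0.0474, 0.4433], 'ee_rot': [3.1408, -0.0005, -1.5501], 'force': [-0.1982, 0.2525, -0.3934], 'moment': [0.086, -0.0452, 0.0178], 'width': 0.0881}
tcp in box -0.10822063467791311 0.003298604161061113 tip z 0.26533116051501265
125 [0.163, 0.153, 0.161, 0.163, 0.162, 0.159]
150 [0.17, 0.162, 0.163, 0.154, 0.158, 0.168]
200 [0.701, 0.706, 0.162, 0.168, 0.165, 0.157]
250 [0.71, 0.707, 0.713, 0.707, 0.705, 0.167]
258 [0.706, 0.706, 0.707, 0.711, 0.712, 0.171]
```

View pics/scene7.png

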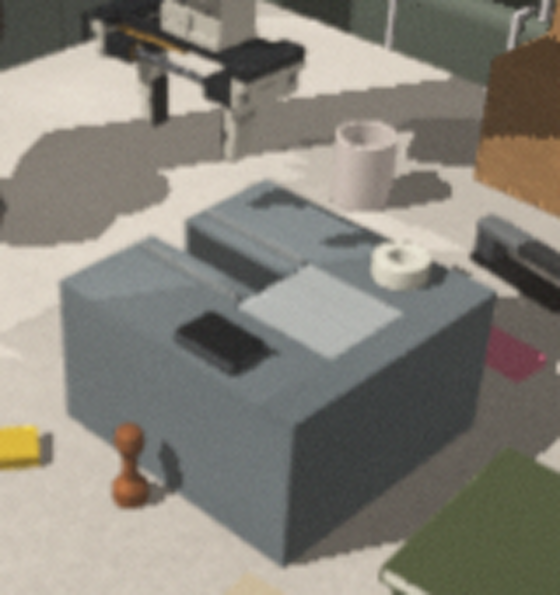

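View pics/top7.png

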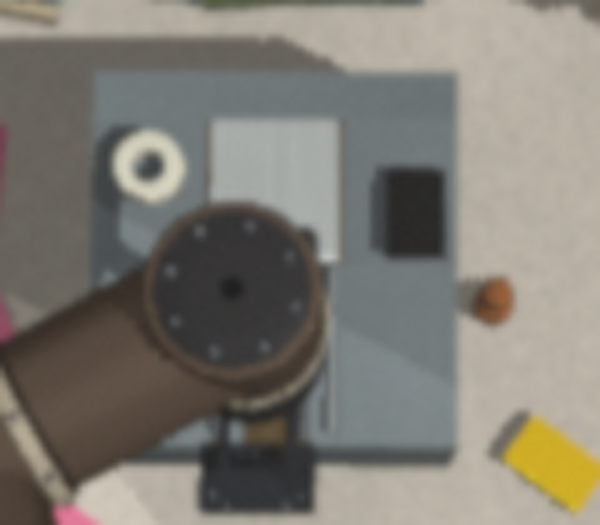

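The flap is shut flush (flap at scene crop (320,310), same level as the lid), the ledge is empty, and the bystanders I can see are where they were. The arm is clear, so I'll hand in.

```bash
python3 -c "
from station import *
print(job_done())"
```

```text
the job is handed in; nothing more can be done
None
```

The pocket book is inside the returns box, the flap has closed again, and I handed the job in at about 7 s of the 38 s allowed; no verdict was reported.

**What I did:** I held the flap down with the front finger. With the rear finger in the slot, I pushed the brown book along the ledge until it tipped over the edge and dropped. Then I backed off and rose, so the flap closed.

**Last checks:**
- **Book:** before the flap closed, the depth image showed it flat on the box floor, its top about 20 mm above the table.
- **Flap:** it reads level with the lid (about 160 mm) at the far end and along the near right-hand part. The arm hid the rest from the top camera, but the scene picture shows it flush.
- **Robot:** the force reading was near zero with the arm clear of everything.
- **Other things:** the label roll, ink pad, stamp, mug and stapler looked unmoved by eye. I did not check the book pair after the moves.

**Disagreement:** the two cameras differed by about 4 mm on where the box stood. I used a position between them, and the clearances allowed for it.

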